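# Clamp a carburettor in the ratchet holding clamp

### The job

Stand the loose carburettor with the tall square tower in the channel of the ratchet clamp, upright and with its barrel in line with the jaw, and let go of it. Then hold the clamp's upright handle and pump it in short strokes, one tooth a stroke, until the sprung pad holds the carburettor firmly against the backstop; stop as soon as a full stroke feels clearly stiff, for one tooth too few leaves it loose and two too many crush it. Leave the handle back at its rest end, and do not push the jaw by hand or disturb the other parts on the lift.

Things in the scene. Friction and masses are not known exactly. Their poses are not given: they have to be found in the camera images.
- carb_mid (a point): Centre of the loose aluminium carburettor, half-way up its 100 mm height; 0.32 to 0.63 kg; z up. Grip it from above by its square tower, 32 mm (x) by 34 mm (y), from 7 to 50 mm above this point. Its barrel lies along y; either end may face the jaw. It starts upright on its bowl on the lift top, left (+y) of the clamp.
- carb: The same carburettor, origin at the centre of its underside. Float bowl at the bottom 40 mm (x) by 36 mm (y) by 30 mm tall, with a thin seam rim 46 by 42 mm near its top; above it the round barrel, 38 mm diameter, 70 mm long along y, its axis 45 mm above the underside (end rings 42 mm); then the tower.
- channel (a point): Point on the clamp's steel floor, 12 mm above the lift top, over which the carburettor's underside centre should stand, barrel along y. Clamp axes: z up, +y the way the jaw advances, -x the handle's side. Two low rails along y, 48 mm apart inside and 18 mm tall, run from 33 mm behind (-y) to 82 mm ahead (+y) of this point.
- jaw_open (a point): Centre of the rubber jaw pad's face (38 mm disc) as it stands at the start; fixed to the clamp, it does not follow the jaw. 46 mm behind (-y) and 45 mm above channel. The pad will push the carburettor along +y to the steel backstop (44 mm wide, 64 mm tall), whose face is 44 to 84 mm ahead of channel: set anew each time, not measured.
- clamp: The steel clamp, fixed to the lift: base plate 145 mm (x) by 360 mm (y) by 12 mm. Origin at lift-top height, 30 mm behind (-y) channel. Its pad is sprung, 2 N per mm, so once the carburettor meets the backstop each further tooth adds some 22 N of clamping force. Firm is 6 to 38 N with the lever back; over 60 N at any moment crushes it.
- pivot (a point): Point on the vertical axis of the lever, at the height of grip (110 mm above the lift top). Same axes as the clamp; the handle is on its -x side. To feel the grip reached so far, pull the lever only to 0.15 rad: the bar is then just off its catch and the handle carries that force, about 0.4 N more per N of clamping than on the free first stroke; ease it back to 0 and the tooth is kept.
- grip (a point): Point to hold on the lever's upright round black handle: 18 mm diameter, from 61 to 135 mm above the lift top; this point is 110 mm above the lift top and 120 mm from the pivot axis. The flat lever arm, 22 mm wide, runs from its foot to the pivot. The black sleeve spins freely on its pin, so the fingers need not turn with the lever.
- lever (a joint): Lever angle, rad: 0 at rest (start), hard stop 0.50; grows counter-clockwise from above (handle to the clamp's -y). A stroke from under 0.05 to 0.47 moves the jaw one 12 mm tooth, caught near 0.36, then overruns 4 mm (8 N more clamping) that fall back on the return. No return spring. Handle: 1 to 3 N while the jaw runs free, plus about 0.3 N per N of clamping. First stroke is always free; 3 to 6 in all.
- sparkplug: Bystander: spark plug standing upright, 60 mm tall, 22 mm wide, near the robot in front of the clamp.
- socket: Bystander: steel wrench socket, a ring 28 mm across and 35 mm tall, beyond the carburettor.
- spraycan: Bystander: grey spray can, 60 mm across, 170 mm tall, on the right.
- screwdriver: Bystander: screwdriver lying on the right.
There are look-alikes about, which are no part of the job. Leave any green or turquoise look-alike of the carb alone.

How it is judged:
By the outcome, as a careful person would: the job done as asked, in the order asked, and still so for the second after the job is handed in, with the robot touching nothing.
It also fails if it takes over 72 s, if anything falls off the work surface, if the arm or the gripper's body presses on something with over 40 N, if the wrist force passes 120 N, or if a joint passes its speed limit or range.

### The arm

A 6-joint arm with a two-finger parallel gripper is mounted at the origin on the work surface. World frame = base frame: x ahead of the robot, y to its left, z up, the work surface at z = 0. Lengths are in m, angles in rad, forces in N, time in s.
With the tool pointing down it reaches from about 0.275 to 0.825 m from the base axis. Payload 5.2 kg.
Tool frame: the origin (TCP) lies on the centre line of the jaws, within the pads' length; the fingertips stand 19 mm ahead of it and the grasp point (between the pads) is the TCP; z points along the fingers, y is the line along which they close (so a half turn about z gives the same grasp; the last joint's range is limited). The gripper opens to 93 mm and grips with 3 to 60 N. Pads are 15 mm wide; open, the fingers measure 128 mm over their backs; the gripper's body (75 mm by 188 mm) begins 65 mm behind the grasp point.
Start: joints at [-1.468, 0.259, 1.535, -0, 1.348, -0.203], TCP at [0.166, -0.524, 0.238] pointing down, gripper open.
Joint ranges: [-3.14, 3.14], [-0.91, 2.08], [0.19, 2.58], [-1.22, 4.36], [0.22, 2.71], [-3.12, 3.12]. Speed limits (rad/s): [2.57, 2.57, 3.14, 3.14, 3.14, 3.14].

### API

Orientations are given as a rotation vector (axis times angle).
In Python, from plant import telemetry, get_image, camera_params, manip gives the robot as it stands. The module is installed in compiled form; this text tells all that it offers.
- The arm moves only by the tool jog_arm, never from a script. Its argument "moves" is a list that holds one entry, the list of rows, each a list of 7 numbers: the shift along the world's x, y, z in mm, then the turn, a rotation vector about the world's x, y, z in rad, then the closure, from -1 (fully open) to 1 (shut). In form: [[[dx, dy, dz, ax, ay, az, fingers], ...]]. A call has 1 to 10 rows; each row shifts and turns the commanded pose from where the row before left it; what a row does not reach is not made up. A row lasts 1/8 s, in which the tool goes at most 62.5 mm and 10.7 degrees, less where a joint would pass 70% of its speed; a pose out of reach is approached as far as the arm can. A call with a gripper value outside its range is refused whole. The fingers move at their own pace and stop on an object; the grip force is fixed at half the most. Time passes only in rows, so rows that do not move let the fingers close. It gives the time, the measured TCP pose, the force, the opening and the grip force at its end, in the units of the state.
- telemetry.state(): the state, without advancing time (a new reading comes with each control period).
- get_image(name): name is "scene" or "top" or "wrist"; returns the picture (480x640x3 uint8, red, green, blue); there is no depth.
- camera_params(name): a dict with "fovy" (degrees; the focal length in pixels is half the picture's height over the tangent of half this angle, whatever the lens; pixels are square), "cx", "cy" (the principal point, pixels), "R" (3x3) and "t" (3): a world point X has camera coordinates R X + t; the wrist camera has in their place "mount" (4x4, takes a point from camera to tool coordinates, whose origin is the TCP and whose axes are the flange's). Camera axes: x right, y down, z forward; pixel columns grow to the right and rows downward; lengths in m; the calibration is good to about 2 mm. A picture is of the moment at which its call begins: read the wrist's pose just before it. camera_params takes no time and is no camera call.
- manip.sign_off(): hands the job in; it is judged then, once.
The state is a dict: "time_s": time; "q": joint angles; "dq": joint speeds; "tau": joint torques, N m; "ee_pos": TCP position; "tcp_rot": TCP orientation; "ft_force": force on the tool from outside, world axes, zero at the start; "torque": the same for the moment, N m; "gripper_width": opening from 0.0 (shut) to 1.0 (fully open); "gripper_force": force on a finger pad.
Only numpy, scipy, OpenCV 4.12 (cv2) and the standard library are available. Lean on these libraries where they do the work, as an engineer would, in place of code of your own. Each camera call takes 0.05 s, during which the arm holds its last target. There are 200 camera calls.

## Working session

There is one attempt and no reset: what is moved stays moved. The work goes in short steps, Python scripts to look and compute and a tool call to move; the robot and the scene stay as the last step left them, time stands still between calls to the robot, and variables do not carry over. Pictures are saved under pics/ and viewed, at most 10 in all, crops included, and the job is handed in when it is done.

Besides the shell and the picture viewer there is one more tool, called as name(argument=value, ...), one argument or row to a line, values as JSON. jog_arm: Moves the arm, as the interface text tells. Its arguments: {"type":"object","properties":{"moves":{"type":"array","items":{"type":"array","items":{"type":"array","items":{"type":"number"}}}}},"required":["moves"]}

```bash
mkdir -p pics
python3 - <<'E'
from plant import telemetry,get_image,camera_params
import cv2
for n in("scene","top"):
    im=get_image(n); cv2.imwrite(f"pics/{n}0.png",im[:,:,::-1]); print(n,camera_params(n))
print(camera_params("wrist")); print(telemetry.state())
E
```

```text
scene {'fovy': 50.544199421322716, 'cx': 315.8169544867974, 'cy': 250.32116686546448, 'R': array([[-0.32804436,  0.94460295, -0.01059125],
       [ 0.77069377,  0.26113159, -0.58124126],
       [-0.5462765 , -0.19883552, -0.81366235]]), 't': array([ 0.19107085, -0.39047287,  1.47704882])}
top {'fovy': 43.52812116039306, 'cx': 307.79084513562384, 'cy': 244.84886474853937, 'R': array([[-1.59608812e-02, -9.99872182e-01, -9.33078711e-04],
       [-9.93281090e-01,  1.59626318e-02, -1.14620553e-01],
       [ 1.14620796e-01, -9.02635590e-04, -9.93408908e-01]]), 't': array([0.02305374, 0.5768093 , 1.66061963])}
{'fovy': 65.00121491320489, 'cx': 319.47633394905233, 'cy': 238.09528994070763, 'mount': array([[-9.32767019e-05, -9.65967864e-01, -2.58662091e-01,
         7.11791988e-02],
       [ 9.99999513e-01,  1.64125160e-04, -9.73533794e-04,
        -7.06570141e-04],
       [ 9.82855316e-04, -2.58662056e-01,  9.65967378e-01,
        -1.45237155e-01],
       [ 0.00000000e+00,  0.00000000e+00,  0.00000000e+00,
         1.00000000e+00]])}
{'time_s': 0.1, 'q': array([-1.46781013e+00,  2.59235124e-01,  1.53595617e+00,  8.48314950e-06,
        1.34798416e+00, -2.02745247e-01]), 'dq': array([-0.00083691, -0.00180995, -0.00528137,  0.00053699,  0.00043523,
       -0.00101679]), 'tau': array([ 1.31417983e-03, -4.38214231e+01, -2.84642851e+01,  7.20124366e-02,
        3.62888072e-02, -5.38596862e-05]), 'ee_pos': array([ 0.16555172, -0.52402199,  0.23692665]), 'tcp_rot': array([-3.10339627e+00, -4.78130059e-01, -1.36870887e-04]), 'ft_force': array([ 0.06795072, -0.40882154,  0.20703261]), 'torque': array([-0.00375724, -0.03340088, -0.01648246]), 'gripper_force': 0.0, 'gripper_width': 1.0024518425631856}
```

View pics/scene0.png

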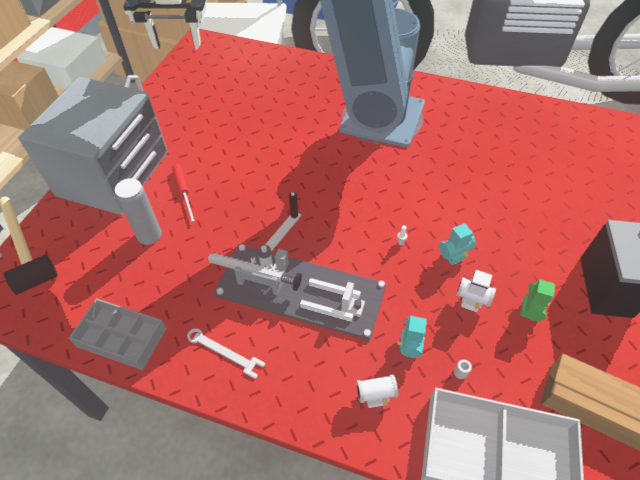

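View pics/top0.png

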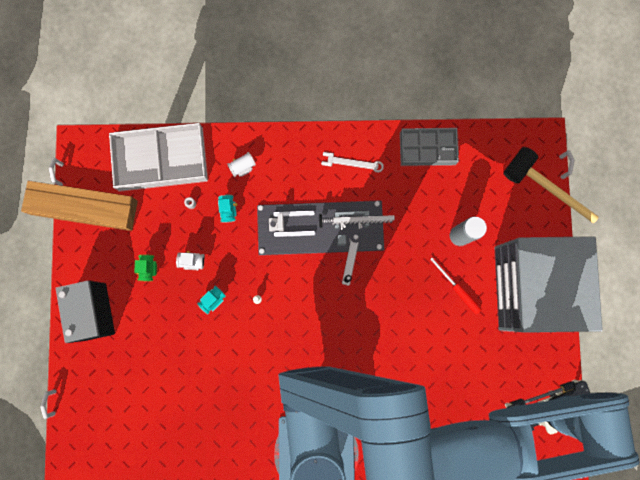

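The scene picture shows these candidates:
- White with a square tower: scene (477,290), top (189,261). This fits the description.
- White with a rounder or lying shape: scene (378,391), top (242,164).
- Turquoise: scene (458,244) and (413,336).
- Green: scene (538,300).

The clamp is at top (320,228), with its handle at scene (293,205) and top (348,280). I'll check my choice in a close crop.

```bash
cat > h.py <<'E'
import numpy as np,cv2
from plant import telemetry,get_image,camera_params
from scipy.spatial.transform import Rotation as Ro
def cam(n,s=None):
    c=camera_params(n); f=240/np.tan(np.radians(c["fovy"]/2))
    if n=="wrist":
        T=np.eye(4);T[:3,:3]=Ro.from_rotvec(s["tcp_rot"]).as_matrix();T[:3,3]=s["ee_pos"]
        M=T@c["mount"]; return f,c["cx"],c["cy"],M[:3,:3],M[:3,3]
    return f,c["cx"],c["cy"],c["R"].T,-c["R"].T@c["t"]
def ray(n,u,v,z,s=None):
    f,cx,cy,R,o=cam(n,s); d=R@np.array([(u-cx)/f,(v-cy)/f,1]); return o+d*(z-o[2])/d[2]
def tri(a,b):
    # a,b=(name,u,v): closest point and gap
    P=[]
    for n,u,v in(a,b):
        f,cx,cy,R,o=cam(n); d=R@np.array([(u-cx)/f,(v-cy)/f,1]); P.append((o,d/np.linalg.norm(d)))
    A=sum(np.eye(3)-np.outer(d,d) for o,d in P); y=sum((np.eye(3)-np.outer(d,d))@o for o,d in P)
    X=np.linalg.solve(A,y); return X,[np.linalg.norm((np.eye(3)-np.outer(d,d))@(X-o)) for o,d in P]
def proj(n,X,s=None):
    f,cx,cy,R,o=cam(n,s); p=R.T@(np.array(X)-o); return p[:2]/p[2]*f+[cx,cy]
E
python3 - <<'E'
from h import *
a=cv2.imread("pics/scene0.png");b=cv2.imread("pics/top0.png")
r=lambda i,x,y,w,h:cv2.resize(i[y:y+h,x:x+w],(400,300),interpolation=cv2.INTER_CUBIC)
cv2.imwrite("pics/crop1.png",np.vstack([np.hstack([r(a,430,250,100,75),r(a,340,350,100,75)]),np.hstack([r(b,160,236,64,48),r(b,250,190,150,112)])]))
for z in(0,.1):print(z,ray("top",189,261,z),ray("scene",477,290,z))
print(tri(("scene",293,196),("top",347.5,281)))
for u,v in((261,206),(262,250),(380,203),(380,248)):print("bolt",ray("top",u,v,.012))
E
```

```text
0 [0.53982909 0.35480292 0.        ] [0.50200907 0.35228307 0.        ]
0.1 [0.53068653 0.33501865 0.1       ] [0.57043919 0.33824716 0.1       ]
(array([ 0.46923517, -0.09104363,  0.1192823 ]), [np.float64(0.0011235283816190052), np.float64(0.0011235283816189692)])
bolt [0.69411749 0.14649536 0.012     ]
bolt [0.56686647 0.14454047 0.012     ]
bolt [ 0.69734717 -0.19577891  0.012     ]
bolt [ 0.5671973  -0.19190873  0.012     ]
```

View pics/crop1.png

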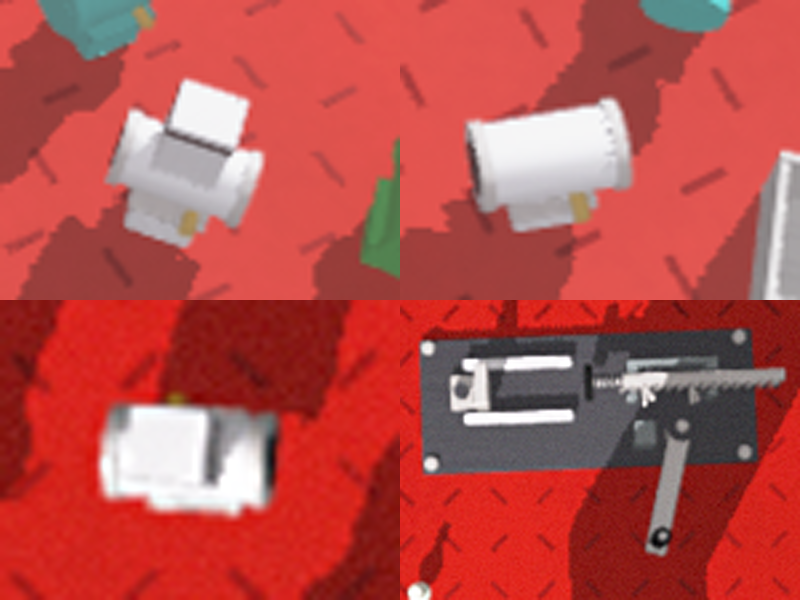

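The crop confirms the choice: the white carburettor at scene (477,290) has the square tower, while the one at (378,391) has none. The clamp's jaw is on its right (-y), the backstop on its left, and the handle is at top (348,280). Next I'll move over the clamp for a wrist look.

jog_arm(
  moves=[
    [[32,40,10,0,0,0.09,-1],[32,40,10,0,0,0.09,-1],[32,40,10,0,0,0.09,-1],[32,40,10,0,0,0.09,-1],[32,40,10,0,0,0.09,-1],[32,40,10,0,0,0.09,-1],[32,40,10,0,0,0.09,-1],[32,40,10,0,0,0.09,-1],[32,40,10,0,0,0.09,-1],[32,40,10,0,0,0.09,-1]],
  ],
)

```text
time_s: 1.35
ee_pos: [0.4863, -0.1229, 0.3377]
tcp_rot: [-2.585, -1.785, 0.001]
ft_force: [-0.1, -0.2, 0.1]
gripper_width: 0.998
gripper_force: 0.0
```

jog_arm(
  moves=[
    [[33,40,5,0,0,0.09,-1],[33,40,5,0,0,0.09,-1],[33,40,0,0,0,0.09,-1],[33,34,0,0,0,0.097,-1],[0,0,0,0,0,0,-1],[0,0,0,0,0,0,-1]],
  ],
)

```text
time_s: 2.1
ee_pos: [0.6171, 0.0293, 0.3469]
tcp_rot: [-2.219, -2.222, 0.002]
ft_force: [-0.2, 0.0, 0.5]
gripper_width: 1.002
gripper_force: 0.0
```

Run:
```python
from h import *
s=telemetry.state();im=get_image("wrist")[:,:,::-1];cv2.imwrite("pics/w1.png",im);np.save("w1.npy",np.r_[s["ee_pos"],s["tcp_rot"]]);print(s["time_s"],s["ee_pos"],s["tcp_rot"],s["q"],s["dq"].round(3))
```

```text
2.1 [0.61713665 0.02932685 0.34690344] [-2.21892636 -2.22248459  0.00229555] [-1.32522693e-01  3.42319397e-01  1.15863914e+00 -5.32795816e-04
  1.64234705e+00 -1.34162625e-01] [-0.022 -0.021  0.006 -0.    -0.     0.001]
```

View pics/w1.png

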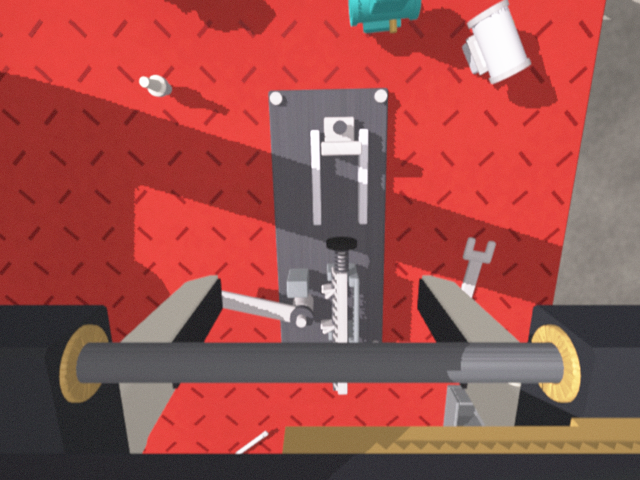

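This view shows the clamp with +y up. The rails run from row 130 to 223 at columns 317 and 363, the pad is at (341,243), the far bolts are at (276,98) and (381,96), and the lever pivot is at (300,316).

Run:
```python
from h import *
p=np.load("w1.npy");s={"ee_pos":p[:3],"tcp_rot":p[3:]}
for n,u,v,z in(("boltL",276,98,.014),("boltR",381,96,.014),("railLnear",317,224,.03),("railLfar",315,130,.03),("railRnear",362.5,223,.03),("railRfar",364,130,.03),("padtop",341,237,.076),("pad L",326,243,.057),("padR",357,243,.057),("pivot",300,316,.075)):
    print(n,ray("wrist",u,v,z,s)[:2].round(4))
im=cv2.imread("pics/w1.png")
print("grey edges", [(r,np.where((im[r,:,2].astype(int)-im[r,:,0]<40))[0][[0,-1]] ) for r in()])
for r in(110,150,180,210,225):
    d=im[r,240:420,2].astype(int)-im[r,240:420,0]; k=np.where(d<40)[0]+240; print(r,k.min(),k.max(),[ray("wrist",c,r,.012,s)[:2].round(4) for c in(k.min(),k.max())])
w=cv2.inRange(im,(185,185,185),(255,255,255)); print([ (r,np.where(w[r,300:380])[0]+300) for r in(200,)])
```

```text
boltL [0.5636 0.1471]
boltR [0.689  0.1495]
railLnear [ 0.6127 -0.0035]
railLfar [0.6104 0.1101]
railRnear [ 0.6699 -0.0021]
railRfar [0.6682 0.1101]
padtop [ 0.6405 -0.0083]
pad L [ 0.6238 -0.0207]
padR [ 0.6609 -0.0207]
pivot [ 0.5925 -0.1077]
grey edges []
110 269 387 [array([0.5545, 0.1336]), array([0.6972, 0.1338])]
150 272 386 [array([0.5567, 0.0864]), array([0.6982, 0.0867])]
180 273 385 [array([0.5568, 0.0494]), array([0.6987, 0.0496])]
210 275 384 [array([0.5582, 0.0108]), array([0.6992, 0.0111])]
225 276 384 [array([ 0.559 , -0.0091]), array([ 0.7001, -0.0088])]
[(200, array([314, 315, 316, 317, 318, 319, 361, 362, 363, 364, 365]))]
```

jog_arm(
  moves=[
    [[-10,46,-8,0,0,0,-1],[-10,46,-8,0,0,0,-1],[-10,46,-8,0,0,0,-1],[-10,46,-8,0,0,0,-1],[-10,46,-8,0,0,0,-1],[-10,46,-8,0,0,0,-1],[-10,46,-8,0,0,0,-1],[-10,46,-8,0,0,0,-1],[0,0,0,0,0,0,-1],[0,0,0,0,0,0,-1]],
  ],
)

```text
time_s: 3.4
ee_pos: [0.5379, 0.3961, 0.2841]
tcp_rot: [2.22, 2.222, -0.0]
ft_force: [0.2, 0.0, 0.8]
gripper_width: 0.999
gripper_force: 0.0
```

Run:
```python
from h import *
s=telemetry.state();im=get_image("wrist")[:,:,::-1];cv2.imwrite("pics/w2.png",im);np.save("w2.npy",np.r_[s["ee_pos"],s["tcp_rot"]]);print(s["time_s"],s["ee_pos"],s["tcp_rot"],s["q"])
print("channel by top", [ray("top",c,223.7,.03).round(4) for c in(273.6,315)])
```

```text
3.4 [0.53792922 0.39608625 0.28410804] [ 2.21998079e+00  2.22170371e+00 -1.07134951e-04] [ 4.68489248e-01  4.53959946e-01  1.13990909e+00 -8.26405303e-04
  1.54752412e+00  4.67732601e-01]
channel by top [array([0.6394, 0.1098, 0.03  ]), array([ 0.6375, -0.0076,  0.03  ])]
```

View pics/w2.png

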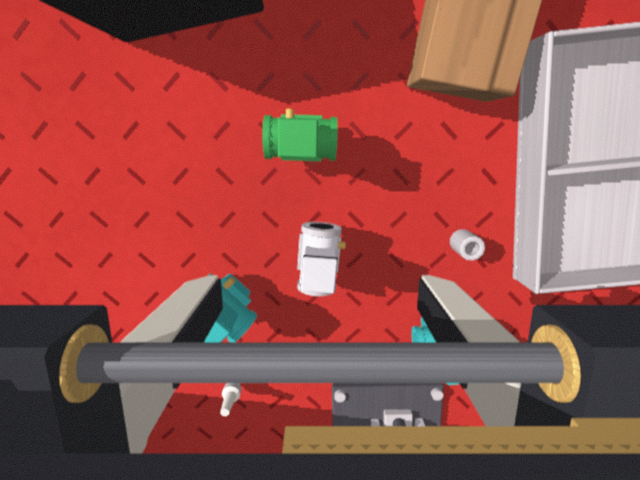

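The carburettor is at (320,258). Its tower top spans about (304..338, 258..294), and its barrel runs close to y. The turquoise ones are at (235,308) and (422,335).

Run:
```python
from h import *
p=np.load("w2.npy");s={"ee_pos":p[:3],"tcp_rot":p[3:]}
im=cv2.imread("pics/w2.png")
g=im.min(2)[215:302,290:350]
print(g[::4,::3])
m=(g>238).astype(np.uint8); m[:42]=0
c=max(cv2.findContours(m,0,2)[0],key=cv2.contourArea); r=cv2.minAreaRect(c); print(r)
b=cv2.boxPoints(r)+[290,215]
P=np.array([ray("wrist",u,v,.1,s)[:2] for u,v in b]);print(P.round(4),P.mean(0),np.linalg.norm(P-np.roll(P,1,0),axis=1))
for u,v,z in((320,222,.064),(256,320,.06),(412,330,.06),(225,300,0.06),(247,330,.03)):print(u,v,ray("wrist",u,v,z,s)[:2].round(3))
```

```text
[[ 56  52  55  52  53  58  57  55  41  38  44  54  55  53  61  54  58  59
   55  53]
 [ 52  53  55  59  52  53  57  37  38  52  53  58  53  54  53  56  53  57
   56  58]
 [ 52  57  54  56  86 135 149 101  81  80  75  92 108  91  96  68  51  52
   54  59]
 [ 54  55  56  52 207 183 147 125  80  54  34  30  31  33  57 159 147  79
   40  45]
 [ 53  57  55  53 191 234 236 235 225 212 199 179 166 154 146 129 124  64
   31  38]
 [ 55  55  59 127 216 249 249 228 224 222 214 206 183 163 146 131 123  49
   38  29]
 [ 56  55  54 164 221 250 250 251 249 247 246 234 221 192 161 151 136  76
   37  36]
 [ 56  56  53 203 228 250 251 251 250 247 244 233 220 187 157 147  92  65
   65  35]
 [ 51  53  54 211 235 222 162 181 210 229 230 222 204 176 156 146  85  63
   59  36]
 [ 58  55  47 200 242 196 164 167 160 160 165 158 164 156 159 138 136  37
   42  33]
 [ 54  56  53 208 236  86 102 108 125 129 135 144 153 157 154 143 134  38
   39  35]
 [ 56  57  58 220 230 235 233 234 235 231 224 220 208 198 195 161 115  37
   35  37]
 [ 54  56  60 211 230 238 237 237 235 235 238 234 235 233 232 224 104  34
   39 
[... 353 characters left out ...]
2  62 183 241 238 237 237 236 236 237 235 234 233 234 100  33  39
   39  37]
 [ 53  55  85 225 247 238 235 237 237 236 236 236 234 235 232  92  57  41
   47  37]
 [ 54  55  54 119 228 228 224 218 223 226 229 230 232 233 230  63  56  55
   55  48]
 [ 53  53  54  53  52  63 108 164 176 174 162 142 120  82  55  56  53  56
   55  48]
 [ 37  36  38  48  51  56  53  39  42  52  57  51  56  54  51  53  60  50
   54  52]]
((13.5, 59.0), (30.0, 5.0), 90.0)
[[0.5204 0.3604]
 [0.525  0.3604]
 [0.5247 0.3308]
 [0.52   0.3308]] [0.52252763 0.34557166] [0.02958935 0.0045921  0.02958818 0.00469346]
320 222 [0.538 0.387]
256 320 [0.469 0.278]
412 330 [0.638 0.266]
225 300 [0.437 0.301]
247 330 [0.452 0.25 ]
```

Run:
```python
from h import *
p=np.load("w2.npy");s={"ee_pos":p[:3],"tcp_rot":p[3:]}
im=cv2.imread("pics/w2.png"); 
g=im.min(2).astype(int)
R=lambda u,v,z=.1:ray("wrist",u,v,z,s)[:2]
rows=range(264,286); rt=[np.where(g[r,300:350]>200)[0].max()+300.5 for r in rows]
P=np.array([R(c,r) for c,r in zip(rt,rows)]); k=np.polyfit(P[:,1],P[:,0],1); print("right dx/dy",k[0],P[0],P[-1])
cols=range(308,334); tp=[np.where(g[250:270,c]<200)[0].max()+250.5 for c in cols]; 
P2=np.array([R(c,r) for c,r in zip(cols,tp)]); k2=np.polyfit(P2[:,0],P2[:,1],1); print("top dy/dx",k2[0],P2[0],P2[-1])
bt=[np.where(g[270:305,c]>200)[0].max()+270.5 for c in cols]; print(tp,bt)
cv2.imwrite("pics/c2.png",cv2.resize(im[210:305,285:355],None,fx=6,fy=6,interpolation=cv2.INTER_CUBIC))
```

```text
right dx/dy 0.08156098150301329 [0.55212501 0.35554453] [0.55049487 0.33481888]
top dy/dx -0.08867374739289798 [0.52682272 0.36181408] [0.54977734 0.35990223]
[np.float64(257.5), np.float64(257.5), np.float64(257.5), np.float64(257.5), np.float64(257.5), np.float64(257.5), np.float64(257.5), np.float64(257.5), np.float64(258.5), np.float64(258.5), np.float64(258.5), np.float64(258.5), np.float64(258.5), np.float64(258.5), np.float64(258.5), np.float64(258.5), np.float64(258.5), np.float64(258.5), np.float64(258.5), np.float64(258.5), np.float64(258.5), np.float64(259.5), np.float64(259.5), np.float64(259.5), np.float64(259.5), np.float64(259.5)] [np.float64(293.5), np.float64(293.5), np.float64(294.5), np.float64(294.5), np.float64(294.5), np.float64(294.5), np.float64(294.5), np.float64(294.5), np.float64(294.5), np.float64(294.5), np.float64(293.5), np.float64(292.5), np.float64(292.5), np.float64(292.5), np.float64(292.5), np.float64(292.5), np.float64(292.5), np.float64(292.5), np.float64(292.5), np.float64(292.5), np.float64(292.5), np.float64(292.5), np.float64(292.5), np.float64(292.5), np.float64(292.5), np.float64(288.5)]
```

View pics/c2.png

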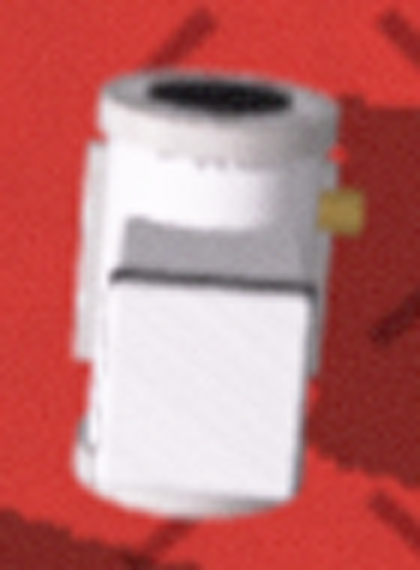

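Carburettor: tower centre at (0.535, 0.344), yaw about -0.085, and its size and height agree with the description. I'll approach from above with the fingers part closed, then grip.

jog_arm(
  moves=[
    [[-2.5,-26,-30,0,0,-0.045,-0.3],[0,-26,-30,0,0,-0.04,-0.3],[0,0,-50,0,0,0,-0.3],[0,0,-40,0,0,0,-0.3],[0,0,-30,0,0,0,-0.3],[0,0,-21,0,0,0,-0.3],[0,0,0,0,0,0,-0.3],[0,0,0,0,0,0,1],[0,0,0,0,0,0,1],[0,0,0,0,0,0,1]],
  ],
)

```text
time_s: 4.7
ee_pos: [0.5357, 0.3457, 0.0838]
tcp_rot: [2.311, 2.127, 0.003]
ft_force: [1.7, -0.3, 1.0]
gripper_width: 0.376
gripper_force: 1.1
```

jog_arm(
  moves=[
    [[0,0,0,0,0,0,1],[0,0,0,0,0,0,1]],
  ],
)

```text
time_s: 4.95
ee_pos: [0.5359, 0.3458, 0.0837]
tcp_rot: [2.311, 2.127, 0.003]
ft_force: [0.1, 0.2, 5.5]
gripper_width: 0.34
gripper_force: 30.0
```

jog_arm(
  moves=[
    [[0,0,30,0,0,0,1],[0,0,50,0,0,0,1],[0,0,50,0,0,0,1],[5,-20,30,0,0,0,1],[15,-45,0,0,0,0.02,1],[15,-50,0,0,0,0.02,1],[15,-50,0,0,0,0.02,1],[15,-50,0,0,0,0.02,1],[15,-50,0,0,0,0.017,1],[15,-50,0,0,0,0.01,1]],
  ],
)

```text
time_s: 6.2
ee_pos: [0.6293, 0.0293, 0.2408]
tcp_rot: [-2.192, -2.246, 0.003]
ft_force: [1.1, 1.2, -5.6]
gripper_width: 0.344
gripper_force: 30.0
```

jog_arm(
  moves=[
    [[9,-30,0,0,0,0,1],[0,0,0,0,0,0,1],[0,0,0,0,0,0,1]],
  ],
)

```text
time_s: 6.58
ee_pos: [0.6382, 0.0012, 0.2412]
tcp_rot: [-2.193, -2.246, 0.002]
ft_force: [-0.4, 1.0, -4.5]
gripper_width: 0.344
gripper_force: 30.0
```

Run:
```python
from h import *
s=telemetry.state();im=get_image("wrist")[:,:,::-1];cv2.imwrite("pics/w3.png",im);np.save("w3.npy",np.r_[s["ee_pos"],s["tcp_rot"]]);print(s["time_s"],s["ee_pos"],s["tcp_rot"],s["gripper_width"],s["ft_force"])
```

```text
6.575 [0.63817368 0.00118298 0.24120686] [-2.19255301e+00 -2.24551625e+00  2.00844331e-03] 0.3441150484508379 [-0.38395329  0.96181265 -4.50684687]
```

View pics/w3.png

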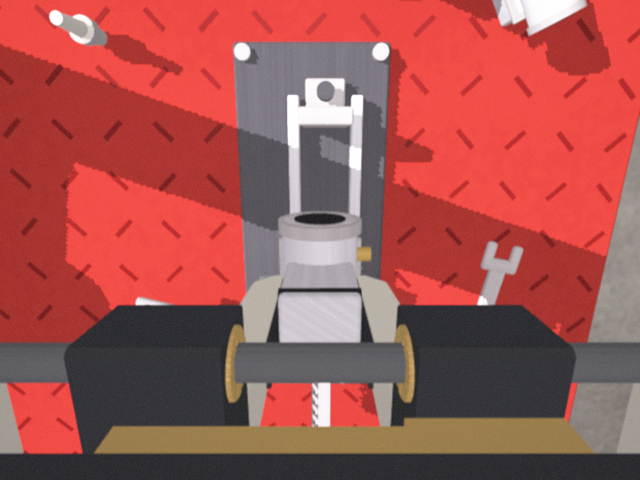

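The carburettor hangs level in the jaws. The rails sit at columns 293 and 357, rows 96 to 210, and appear parallel to the barrel.

Run:
```python
from h import *
p=np.load("w3.npy");s={"ee_pos":p[:3],"tcp_rot":p[3:]}
im=cv2.imread("pics/w3.png");g=im.min(2)
for r in(105,115,135,200,205):
    L=np.where(g[r,280:305]>150)[0]+280;Q=np.where(g[r,343:372]>150)[0]+343
    if len(L) and len(Q):
        A=[ray("wrist",u,r,.03,s)[:2].round(4) for u in(L.min(),L.max()+1,Q.min(),Q.max()+1)];print(r,A,(A[1]+A[2])/2)
print("rail end",ray("wrist",294,96.5,.03,s),ray("wrist",357,96.5,.03,s))
Rm=Ro.from_rotvec(s["tcp_rot"]).as_matrix();print("yaw",np.degrees(np.arctan2(Rm[1,0],Rm[0,0]))-90,"tilt",Rm[:,2])
for u,v in((319,125),(325,108)):print("backstop face",ray("wrist",u,v,.012+.064 if v<110 else .03,s))
# pivot & pad
print("barrel ring ends", ray("wrist",278,225,.241-.0837+.045,s),ray("wrist",361,225,.241-.0837+.045,s))
```

```text
105 [array([0.6053, 0.1011]), array([0.6161, 0.1013]), array([0.6555, 0.1023]), array([0.6734, 0.1027])] [0.6358 0.1018]
115 [array([0.6054, 0.0926]), array([0.6216, 0.0929]), array([0.6558, 0.0938]), array([0.6738, 0.0942])] [0.6387  0.09335]
135 [array([0.6054, 0.0752]), array([0.6173, 0.0755]), array([0.6629, 0.0765]), array([0.6738, 0.0768])] [0.6401 0.076 ]
200 [array([0.6084, 0.0154]), array([0.6179, 0.0157]), array([0.6646, 0.0168]), array([0.6751, 0.017 ])] [0.64125 0.01625]
205 [array([0.6084, 0.0106]), array([0.6189, 0.0109]), array([0.6648, 0.012 ]), array([0.6753, 0.0122])] [0.64185 0.01145]
rail end [0.61157071 0.10840051 0.03      ] [0.66764694 0.10971274 0.03      ]
yaw 1.3673291430281296 tilt [-0.00316921  0.00130562 -0.99999413]
backstop face [0.63440154 0.08460928 0.03      ]
backstop face [0.63905517 0.09594846 0.076     ]
barrel ring ends [0.61596604 0.03047105 0.2023    ] [0.65756512 0.03149643 0.2023    ]
```

jog_arm(
  moves=[
    [[3,28,0,0,0,0,1],[0,0.5,-40,0,0,0,1],[0,0,-40,0,0,0,1],[0,0,-35,0,0,0,1],[0,0,-17,0,0,0,1],[0,0,0,0,0,0,1],[0,0,0,0,0,0,1]],
  ],
)

```text
time_s: 7.5
ee_pos: [0.6433, 0.0292, 0.1124]
tcp_rot: [2.192, 2.247, 0.003]
ft_force: [1.7, 0.2, -4.2]
gripper_width: 0.345
gripper_force: 30.0
```

jog_arm(
  moves=[
    [[-2,0.5,0,0,0,0,1],[0,0,-8,0,0,0,1],[0,0,-5,0,0,0,1],[0,0,0,0,0,0,1],[0,0,0,0,0,0,1]],
  ],
)

```text
time_s: 8.12
ee_pos: [0.6401, 0.0295, 0.0976]
tcp_rot: [-2.195, -2.248, 0.0]
ft_force: [-0.3, 0.5, -4.1]
gripper_width: 0.344
gripper_force: 30.0
```

jog_arm(
  moves=[
    [[0.5,0,-1,0,0,0,1],[0,0,-1,0,0,0,1],[0,0,0,0,0,0,1],[0,0,0,0,0,0,1]],
  ],
)

```text
time_s: 8.62
ee_pos: [0.6406, 0.0296, 0.0957]
tcp_rot: [-2.195, -2.248, -0.0]
ft_force: [0.3, 0.0, -4.8]
gripper_width: 0.339
gripper_force: 30.0
```

jog_arm(
  moves=[
    [[0,0,-1,0,0,0,1],[0,0,0,0,0,0,1],[0,0,0,0,0,0,1]],
  ],
)

```text
time_s: 9.0
ee_pos: [0.6406, 0.0295, 0.0956]
tcp_rot: [2.194, 2.248, 0.0]
ft_force: [-3.4, 0.4, 4.9]
gripper_width: 0.34
gripper_force: 30.0
```

It's on the floor at the expected height. Now I'll release and retreat upward.

jog_arm(
  moves=[
    [[0,0,0,0,0,0,0.1],[0,0,0,0,0,0,-0.2],[0,0,0,0,0,0,-0.3],[0,0,15,0,0,0,-0.3],[0,0,40,0,0,0,-0.3],[0,0,55,0,0,0,-0.3],[0,0,50,0,0,0,-0.3],[-10,-30,30,0,0,0,-0.3],[-10,-30,10,0,0,0,-0.3],[0,0,0,0,0,0,-0.3]],
  ],
)

```text
time_s: 10.25
ee_pos: [0.6208, -0.0324, 0.2973]
tcp_rot: [2.195, 2.242, 0.003]
ft_force: [0.1, 0.0, -0.4]
gripper_width: 0.65
gripper_force: 0.0
```

Run:
```python
from h import *
s=telemetry.state();im=get_image("wrist")[:,:,::-1];np.save("w4.npy",np.r_[s["ee_pos"],s["tcp_rot"]]);print(s["time_s"],s["ee_pos"],s["tcp_rot"],s["ft_force"])
cv2.imwrite("pics/w4w.png",im)
b=get_image("scene")[:,:,::-1];cv2.imwrite("pics/s4.png",b)
cv2.imwrite("pics/w4.png",np.hstack([im[80:480,150:490],cv2.resize(b[170:345,200:400],(457,400),interpolation=cv2.INTER_CUBIC)]))
```

```text
10.25 [ 0.62076373 -0.03239659  0.29732261] [2.19494708 2.2424404  0.00262822] [ 0.14350615  0.0310929  -0.44701278]
```

View pics/w4.png

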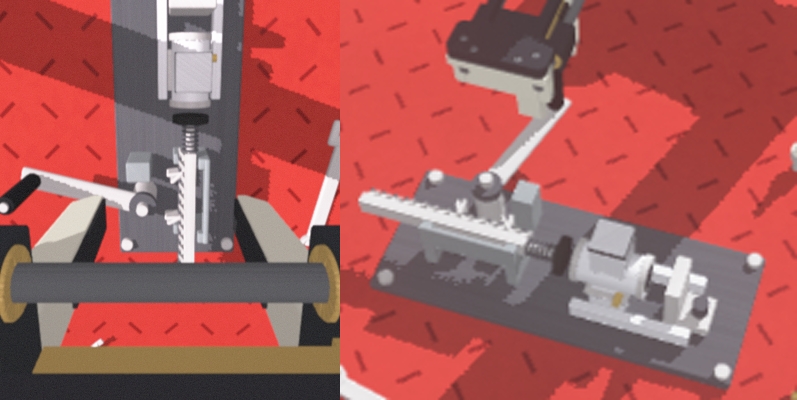

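The carburettor stands upright between the rails, with the pad behind it and the backstop ahead. The handle top is at wrist (155,288) and the pivot bolt at wrist (293,290).

Run:
```python
from h import *
p=np.load("w4.npy");s={"ee_pos":p[:3],"tcp_rot":p[3:]}
pv,e=tri(("scene",264.3,248.8),("top",355.7,237.6));print("pivot tri",pv,e)
for z in(.06,.08,pv[2]):print("pivot wrist",z,ray("wrist",293,290,z,s))
im=cv2.imread("pics/w4w.png");g=im.max(2)
m=((g<60)&(im.max(2).astype(int)-im.min(2)<30)).astype(np.uint8);m[300:]=0;m[:230]=0;m[:,230:]=0
c=max(cv2.findContours(m,0,2)[0],key=cv2.contourArea);print(cv2.minAreaRect(c),cv2.boundingRect(c))
print("handle top",ray("wrist",155,288,.135,s),"foot",ray("wrist",186,261,.061,s),"grip img of tri", proj("wrist",[.4692,-.091,.119],s),proj("wrist",[.4692,-.091,.061],s))
a=cv2.imread("pics/scene0.png").max(2)[188:222,284:304]
k=(a<50);[print(r+188,np.where(k[r])[0]+284) for r in range(0,34,3)]
t=cv2.imread("pics/top0.png").max(2)[270:292,338:358]; k=t<55; ys,xs=np.where(k); print("top dark",xs.mean()+338,ys.mean()+270,len(xs))
```

```text
pivot tri [ 0.59112971 -0.11807813  0.06484229] [np.float64(0.0010748440872748344), np.float64(0.0010748440872749103)]
pivot wrist 0.06 [ 0.59395686 -0.121839    0.06      ]
pivot wrist 0.08 [ 0.59522501 -0.11338437  0.08      ]
pivot wrist 0.06484229048690762 [ 0.5942639  -0.11979201  0.06484229]
((168.7358856201172, 272.3009338378906), (16.529987335205078, 49.082462310791016), 46.46879959106445) (146, 254, 44, 40)
handle top [ 0.47803995 -0.09066603  0.135     ] foot [ 0.48007017 -0.09050427  0.061     ] grip img of tri [152.66013626 281.40115111] [175.79306526 261.24576021]
188 []
191 []
194 []
197 []
200 []
203 []
206 []
209 []
212 []
215 []
218 []
221 []
top dark 346.4761904761905 279.0952380952381 21
```

Handle at (0.479, -0.091) and pivot at (0.594, -0.119). Their separation of 0.118 m agrees with the stated 0.120. I'll approach with the fingers closing along y.

jog_arm(
  moves=[
    [[-16,-6,-10,0,0,-0.175,-0.3],[-16,-6,-10,0,0,-0.175,-0.3],[-16,-6,-10,0,0,-0.175,-0.3],[-16,-7,-10,0,0,-0.175,-0.3],[-16,-7,-10,0,0,-0.175,-0.3],[-16,-7,-10,0,0,-0.175,-0.3],[-16,-7,-10,0,0,-0.175,-0.3],[-15,-6,-10,0,0,-0.175,-0.3],[-15,-6,-10,0,0,-0.175,-0.3],[0,0,0,0,0,0,-0.3]],
  ],
)

```text
time_s: 11.6
ee_pos: [0.4776, -0.0875, 0.2037]
tcp_rot: [-3.14, -0.034, 0.004]
ft_force: [0.0, -0.5, 0.3]
gripper_width: 0.651
gripper_force: 0.0
```

Run:
```python
from h import *
s=telemetry.state();im=get_image("wrist")[:,:,::-1];cv2.imwrite("pics/w5.png",im);np.save("w5.npy",np.r_[s["ee_pos"],s["tcp_rot"]]);print(s["time_s"],s["ee_pos"],s["tcp_rot"],s["ft_force"])
```

```text
11.6 [ 0.4775695  -0.08749815  0.20371692] [-3.13999508 -0.03371917  0.00374935] [ 0.00482544 -0.4546459   0.34338093]
```

View pics/w5.png

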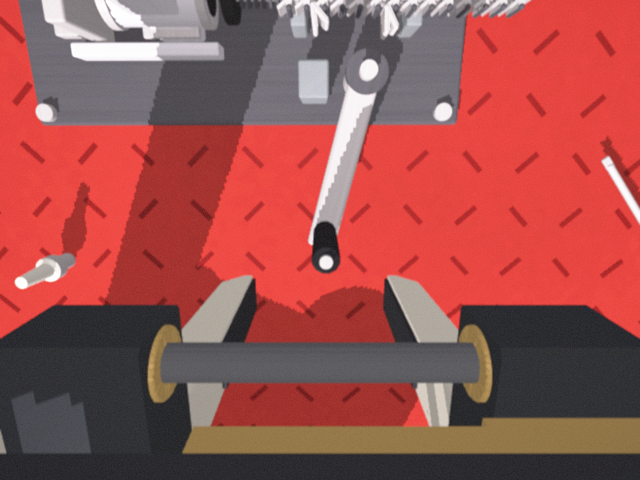

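The handle top is at (326,262), its foot at (324,232), and the pivot bolt at (369,69).

Run:
```python
from h import *
p=np.load("w5.npy");s={"ee_pos":p[:3],"tcp_rot":p[3:]}
for n,u,v,z in(("top",326,262,.137),("foot",324.5,233,.061),("piv",369,69,.065),("piv",369,69,.075)):print(n,z,ray("wrist",u,v,z,s))
```

```text
top 0.137 [ 0.47699101 -0.0904933   0.137     ]
foot 0.061 [ 0.47526101 -0.09045302  0.061     ]
piv 0.065 [ 0.59469458 -0.11840747  0.065     ]
piv 0.075 [ 0.59308028 -0.11725038  0.075     ]
```

jog_arm(
  moves=[
    [[-0.5,-3,-20,0,0,0,-0.3],[0,0,-35,0,0,0,-0.3],[0,0,-27,0,0,0,-0.3],[0,0,-10,0,0,0,-0.3],[0,0,0,0,0,0,0.3],[0,0,0,0,0,0,1],[0,0,0,0,0,0,1],[0,0,0,0,0,0,1],[0,0,0,0,0,0,1],[0,0,0,0,0,0,1]],
  ],
)

```text
time_s: 12.9
ee_pos: [0.4782, -0.0916, 0.113]
tcp_rot: [3.141, 0.031, 0.001]
ft_force: [-1.1, 0.9, 3.3]
gripper_width: 0.188
gripper_force: 30.0
```

Run:
```python
from h import *
s=telemetry.state();print(s["time_s"],s["ee_pos"],s["ft_force"],s["gripper_width"],s["gripper_force"])
P=np.array([.594,-.118]);h=s["ee_pos"][:2]-P;r=np.linalg.norm(h);a=np.arctan2(h[1],h[0]);print(r,np.degrees(a))
r=.120; a0=a
th=[0,.06,.15,.24,.33,.42,.47]
Q=np.array([r*np.array([np.cos(a0+t),np.sin(a0+t)]) for t in th])*1000
print(Q.round(1));print(np.diff(Q,axis=0).round(1))
```

```text
12.9 [ 0.47821001 -0.09156304  0.11303823] [-1.13916212  0.92709811  3.2643599 ] 0.18773383585554768 30.000615119934082
0.11876967280892241 167.13878793293102
[[-117.    26.7]
 [-118.4   19.6]
 [-119.7    8.9]
 [-120.    -1.9]
 [-119.3  -12.6]
 [-117.7  -23.3]
 [-116.4  -29.2]]
[[ -1.4  -7.1]
 [ -1.3 -10.7]
 [ -0.3 -10.8]
 [  0.7 -10.8]
 [  1.6 -10.7]
 [  1.3  -5.9]]
```

The handle is held (17.5 mm across). First stroke, reading the baseline at 0.15 rad.

jog_arm(
  moves=[
    [[-1.4,-7,0,0,0,0,1],[-1.3,-10.8,0,0,0,0,1],[0,0,0,0,0,0,1]],
  ],
)

```text
time_s: 13.28
ee_pos: [0.4755, -0.1104, 0.113]
tcp_rot: [3.141, 0.03, 0.001]
ft_force: [-1.2, -0.4, 5.1]
gripper_width: 0.189
gripper_force: 30.0
```

jog_arm(
  moves=[
    [[-0.3,-10.8,0,0,0,0,1],[0.7,-10.8,0,0,0,0,1],[0,0,0,0,0,0,1]],
  ],
)

```text
time_s: 13.65
ee_pos: [0.4761, -0.1323, 0.113]
tcp_rot: [3.14, 0.029, 0.001]
ft_force: [-0.3, -0.5, 5.8]
gripper_width: 0.191
gripper_force: 30.0
```

jog_arm(
  moves=[
    [[1.6,-10.7,0,0,0,0,1],[0.7,-3.5,0,0,0,0,1],[0,0,0,0,0,0,1]],
  ],
)

```text
time_s: 14.02
ee_pos: [0.4782, -0.1447, 0.113]
tcp_rot: [-3.14, -0.03, -0.001]
ft_force: [-0.1, 4.2, 6.5]
gripper_width: 0.189
gripper_force: 30.0
```

```bash
cat > lev.py <<'E'
from h import *
s=telemetry.state();h=s["ee_pos"][:2]-[.594,-.118];print("t",s["time_s"],"r",np.linalg.norm(h).round(4),"theta",np.arctan2(h[1],h[0])%6.2832-2.9171,s["ee_pos"].round(4),s["ft_force"].round(1),"w",s["gripper_width"].round(3))
E
python3 lev.py
```

```text
Traceback (most recent call last):
  File "lev.py", line 2, in <module>
    s=telemetry.state();h=s["ee_pos"][:2]-[.594,-.118];print("t",s["time_s"],"r",np.linalg.norm(h).round(4),"theta",np.arctan2(h[1],h[0])%6.2832-2.9171,s["ee_pos"].round(4),s["ft_force"].round(1),"w",s["gripper_width"].round(3))
                                                                                                                                                                                                        ^^^^^^^^^^^^^^^^^^^^^^^^
AttributeError: 'float' object has no attribute 'round'
```

jog_arm(
  moves=[
    [[0.4,-1.8,0,0,0,0,1],[-0.4,1.8,0,0,0,0,1],[-0.7,3.5,0,0,0,0,1],[-1.6,10.7,0,0,0,0,1],[-0.7,10.8,0,0,0,0,1],[0.3,10.8,0,0,0,0,1],[1.3,10.8,0,0,0,0,1],[1.4,7,0,0,0,0,1],[0,0,0,0,0,0,1]],
  ],
)

```text
time_s: 15.15
ee_pos: [0.4783, -0.091, 0.113]
tcp_rot: [3.141, 0.032, 0.001]
ft_force: [-1.3, -1.0, 6.3]
gripper_width: 0.19
gripper_force: 30.0
```

```bash
sed -i 's/s\["gripper_width"\].round(3)/s["gripper_width"]/' lev.py; python3 lev.py
python3 - <<'E'
from h import *
im=get_image("scene")[:,:,::-1]; cv2.imwrite("pics/s6.png",im)
a=cv2.imread("pics/s4.png")
d=cv2.absdiff(im,a)[230:330,200:400].max(2); m=(d>60); ys,xs=np.where(m); print(m.sum(),xs.min()+200,xs.max()+200,ys.min()+230,ys.max()+230)
E
```

```text
t 15.15 r 0.1188 theta -0.004593520758590763 [ 0.4783 -0.091   0.113 ] [-1.3 -1.   6.3] w 0.19049034504026613
1536 200 389 230 329
```

```bash
cat > pad.py <<'E'
from h import *
import sys
def show(f):
    im=cv2.imread(f) ; c=im[262:300,275:345]; 
    m=(c.max(2)<45).astype(np.uint8); n,l,st,ce=cv2.connectedComponentsWithStats(m)
    print(f,[(st[i].tolist(),(ce[i]+[275,262]).round(1).tolist()) for i in range(1,n) if st[i,4]>25])
for f in sys.argv[1:]: show(f)
E
python3 pad.py pics/scene0.png pics/s4.png pics/s6.png
python3 -c "
import cv2,numpy as np
a=[cv2.resize(cv2.imread(f)[220:330,205:385],(720,440),interpolation=cv2.INTER_CUBIC)[:,:,:] for f in('pics/s4.png','pics/s6.png')]
cv2.imwrite('pics/cmp.png',np.vstack([cv2.resize(x,(490,300)) for x in a]))"
```

```text
pics/scene0.png []
pics/s4.png []
pics/s6.png []
```

View pics/cmp.png

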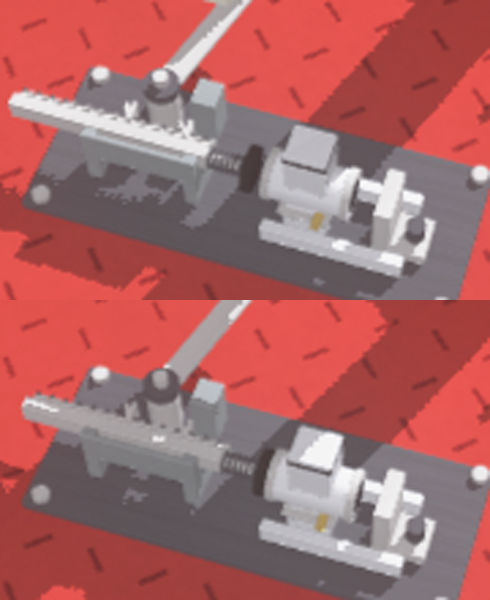

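The jaw advanced one tooth: the rack end moved from x=12 to 26 in the crop, and the carburettor is still upright. For the second stroke I'll read the force while moving.

jog_arm(
  moves=[
    [[-1.4,-7,0,0,0,0,1],[-0.5,-3.6,0,0,0,0,1],[-0.4,-3.6,0,0,0,0,1],[-0.4,-3.6,0,0,0,0,1]],
  ],
)

```text
time_s: 15.7
ee_pos: [0.4756, -0.1081, 0.113]
tcp_rot: [-3.139, -0.03, -0.001]
ft_force: [-0.7, 4.9, 7.5]
gripper_width: 0.189
gripper_force: 30.0
```

jog_arm(
  moves=[
    [[0,0,0,0,0,0,1],[0,0,0,0,0,0,1]],
  ],
)

```text
time_s: 15.95
ee_pos: [0.4756, -0.1084, 0.113]
tcp_rot: [-3.14, -0.031, -0.001]
ft_force: [-0.4, 1.2, 7.3]
gripper_width: 0.187
gripper_force: 30.0
```

jog_arm(
  moves=[
    [[-0.3,-10.8,0,0,0,0,1],[0.7,-10.8,0,0,0,0,1]],
  ],
)

```text
time_s: 16.2
ee_pos: [0.4758, -0.1294, 0.113]
tcp_rot: [-3.139, -0.032, -0.0]
ft_force: [-0.8, 2.5, 6.8]
gripper_width: 0.187
gripper_force: 30.0
```

jog_arm(
  moves=[
    [[0.7,-5,0,0,0,0,1],[0.9,-5.7,0,0,0,0,1]],
  ],
)

```text
time_s: 16.45
ee_pos: [0.4773, -0.1406, 0.1129]
tcp_rot: [-3.14, -0.031, -0.0]
ft_force: [-1.3, 5.1, 8.8]
gripper_width: 0.191
gripper_force: 30.0
```

jog_arm(
  moves=[
    [[0.6,-2.7,0,0,0,0,1],[0.5,-2.6,0,0,0,0,1]],
  ],
)

```text
time_s: 16.7
ee_pos: [0.4783, -0.1452, 0.113]
tcp_rot: [-3.139, -0.03, 0.0]
ft_force: [-1.3, 4.7, 9.6]
gripper_width: 0.19
gripper_force: 30.0
```

jog_arm(
  moves=[
    [[0,0,0,0,0,0,1],[0,0,0,0,0,0,1]],
  ],
)

```text
time_s: 16.95
ee_pos: [0.4784, -0.1454, 0.113]
tcp_rot: [-3.139, -0.031, -0.0]
ft_force: [-1.7, 3.8, 8.1]
gripper_width: 0.188
gripper_force: 30.0
```

jog_arm(
  moves=[
    [[-1.1,5.3,0,0,0,0,1],[-1.6,10.7,0,0,0,0,1],[-0.7,10.8,0,0,0,0,1],[0.3,10.8,0,0,0,0,1],[1.3,10.8,0,0,0,0,1],[1.4,7,0,0,0,0,1],[0,0,0,0,0,0,1]],
  ],
)

```text
time_s: 17.82
ee_pos: [0.4783, -0.091, 0.113]
tcp_rot: [3.141, 0.032, 0.001]
ft_force: [-1.3, -0.3, 6.3]
gripper_width: 0.187
gripper_force: 30.0
```

```bash
python3 lev.py
```

```text
t 17.825 r 0.1188 theta -0.004453492181032193 [ 0.4783 -0.091   0.113 ] [-1.3 -0.3  6.3] w 0.18731445309430445
```

jog_arm(
  moves=[
    [[-1.4,-7,0,0,0,0,1],[-0.5,-3.6,0,0,0,0,1],[-0.4,-3.6,0,0,0,0,1],[-0.4,-3.6,0,0,0,0,1]],
  ],
)

```text
time_s: 18.32
ee_pos: [0.4756, -0.108, 0.113]
tcp_rot: [-3.14, -0.03, -0.001]
ft_force: [0.1, 4.9, 6.7]
gripper_width: 0.183
gripper_force: 30.0
```

jog_arm(
  moves=[
    [[0,0,0,0,0,0,1],[0,0,0,0,0,0,1]],
  ],
)

```text
time_s: 18.58
ee_pos: [0.4756, -0.1084, 0.113]
tcp_rot: [-3.14, -0.031, -0.001]
ft_force: [-0.8, 1.6, 7.1]
gripper_width: 0.188
gripper_force: 30.0
```

jog_arm(
  moves=[
    [[-0.3,-10.8,0,0,0,0,1],[0.7,-10.8,0,0,0,0,1]],
  ],
)

```text
time_s: 18.82
ee_pos: [0.4757, -0.1294, 0.113]
tcp_rot: [-3.139, -0.032, -0.0]
ft_force: [0.0, 2.7, 6.1]
gripper_width: 0.191
gripper_force: 30.0
```

jog_arm(
  moves=[
    [[0.7,-5,0,0,0,0,1],[0.9,-5.7,0,0,0,0,1]],
  ],
)

```text
time_s: 19.08
ee_pos: [0.4772, -0.14, 0.113]
tcp_rot: [-3.139, -0.03, 0.0]
ft_force: [-1.2, 5.8, 9.4]
gripper_width: 0.192
gripper_force: 30.0
```

jog_arm(
  moves=[
    [[0.6,-2.7,0,0,0,0,1],[0.5,-2.6,0,0,0,0,1]],
  ],
)

```text
time_s: 19.32
ee_pos: [0.4781, -0.1443, 0.1129]
tcp_rot: [-3.137, -0.03, 0.001]
ft_force: [-0.5, 9.5, 11.5]
gripper_width: 0.19
gripper_force: 30.0
```

jog_arm(
  moves=[
    [[0,0,0,0,0,0,1],[0,0,0,0,0,0,1]],
  ],
)

```text
time_s: 19.58
ee_pos: [0.4782, -0.1445, 0.113]
tcp_rot: [-3.138, -0.031, 0.001]
ft_force: [-0.9, 7.3, 11.2]
gripper_width: 0.186
gripper_force: 30.0
```

jog_arm(
  moves=[
    [[-1.1,5.3,0,0,0,0,1],[-1.6,10.7,0,0,0,0,1],[-0.7,10.8,0,0,0,0,1],[0.3,10.8,0,0,0,0,1],[1.3,10.8,0,0,0,0,1],[1.4,7,0,0,0,0,1],[0,0,0,0,0,0,1]],
  ],
)

```text
time_s: 20.45
ee_pos: [0.4783, -0.091, 0.113]
tcp_rot: [3.141, 0.032, 0.001]
ft_force: [-0.4, -0.4, 6.1]
gripper_width: 0.189
gripper_force: 30.0
```

```bash
python3 lev.py
```

```text
t 20.45 r 0.1188 theta -0.004739594827812166 [ 0.4783 -0.091   0.113 ] [-0.4 -0.4  6.1] w 0.18858811030772302
```

Slightly stiffer only at the end of the stroke. I'll feel the grip at 0.15 rad with the same protocol.

jog_arm(
  moves=[
    [[-1.4,-7,0,0,0,0,1],[-0.5,-3.6,0,0,0,0,1],[-0.4,-3.6,0,0,0,0,1],[-0.4,-3.6,0,0,0,0,1]],
  ],
)

```text
time_s: 20.95
ee_pos: [0.4757, -0.1072, 0.113]
tcp_rot: [-3.138, -0.03, -0.001]
ft_force: [2.0, 9.3, 8.8]
gripper_width: 0.186
gripper_force: 30.0
```

jog_arm(
  moves=[
    [[0,0,0,0,0,0,1],[0,0,0,0,0,0,1]],
  ],
)

```text
time_s: 21.2
ee_pos: [0.4757, -0.1075, 0.113]
tcp_rot: [-3.139, -0.03, -0.001]
ft_force: [0.3, 7.0, 8.5]
gripper_width: 0.19
gripper_force: 30.0
```

jog_arm(
  moves=[
    [[0,0,0,0,0,0,1],[0,0,0,0,0,0,1]],
  ],
)

```text
time_s: 21.45
ee_pos: [0.4757, -0.1074, 0.113]
tcp_rot: [-3.139, -0.03, -0.001]
ft_force: [0.1, 6.7, 7.9]
gripper_width: 0.191
gripper_force: 30.0
```

jog_arm(
  moves=[
    [[1.3,10.8,0,0,0,0,1],[1.4,7,0,0,0,0,1],[0,0,0,0,0,0,1]],
  ],
)

```text
time_s: 21.82
ee_pos: [0.4783, -0.091, 0.113]
tcp_rot: [3.141, 0.032, 0.001]
ft_force: [-1.2, 0.1, 6.0]
gripper_width: 0.186
gripper_force: 30.0
```

The extra force is about 4.4 to 5.4 N, which means roughly 11 to 13 N of clamping. That is firm, well inside 6 to 38 N, so I'll stop pumping. The lever is back at its rest angle; now I'll release and retreat.

jog_arm(
  moves=[
    [[0,0,0,0,0,0,0.5],[0,0,0,0,0,0,0],[0,0,0,0,0,0,-0.3],[0,0,0,0,0,0,-0.3],[0,0,20,0,0,0,-0.3],[0,0,40,0,0,0,-0.3],[0,0,40,0,0,0,-0.3],[0,0,30,0,0,0,-0.3],[-10,0,20,0,0,0,-0.3],[0,0,0,0,0,0,-0.3]],
  ],
)

```text
time_s: 23.08
ee_pos: [0.4686, -0.0918, 0.264]
tcp_rot: [3.14, 0.031, 0.005]
ft_force: [-0.1, -0.5, -1.1]
gripper_width: 0.651
gripper_force: 0.0
```

Run:
```python
from h import *
s=telemetry.state();im=get_image("wrist")[:,:,::-1];cv2.imwrite("pics/w9.png",im);print(s["time_s"],s["ee_pos"],s["ft_force"])
g=im.max(2);m=(g<50).astype(np.uint8);m[310:]=0
n,l,st,ce=cv2.connectedComponentsWithStats(m)
print("expected handle top",proj("wrist",[.477,-.0905,.137],s),"mid",proj("wrist",[.477,-.0905,.1],s))
print([(st[i].tolist(),ce[i].round(0).tolist()) for i in range(1,n) if st[i,4]>150])
b=get_image("scene")[:,:,::-1];a=cv2.imread("pics/s4.png")
# white tower/carb shift between placing and now: template match of backstop-free carb crop
t=a[258:310,296:348]; r=cv2.matchTemplate(b[240:330,280:400],t,cv2.TM_CCOEFF_NORMED);_,v,_,loc=cv2.minMaxLoc(r);print("carb match",v,loc[0]+280-296,loc[1]+240-258)
k=proj("scene",[.6405,.028,.1]);k2=proj("scene",[.640,.052,.1]);print("px for 24mm",k2-k)
```

```text
23.075 [ 0.46858781 -0.09179963  0.2640439 ] [-0.13695464 -0.51751133 -1.06816979]
expected handle top [318.82766082 225.00110848] mid [318.87451325 215.16487626]
[([193, 0, 21, 36, 487], [203.0, 17.0]), ([309, 200, 20, 23, 269], [319.0, 210.0]), ([384, 279, 17, 31, 175], [390.0, 298.0]), ([239, 280, 17, 30, 280], [249.0, 299.0])]
carb match 0.7354329824447632 10 2
px for 24mm [11.22130826  2.99808017]
```

The handle is at its rest pixel, and the carburettor has moved about 22 mm along the channel and is still upright.

```bash
python3 -c "
from plant import manip;print(manip.sign_off())"
```

```text
the job is handed in; nothing more can be done
None
```

The carburettor is upright in the clamp and held firmly against the backstop after three strokes (about 11–13 N, estimated from the handle force), with the handle back at rest; the job was handed in at about 23 s, and no verdict came back.

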